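# Seat the heatsink board and close its test clamp

## Robot

A 6-joint arm with a two-finger parallel gripper is mounted at the origin on the work surface. World frame = base frame: x ahead of the robot, y to its left, z up, the work surface at z = 0. Lengths are in m, angles in degrees, forces in N, time in s.
With the tool pointing down it reaches from about 0.3 to 0.75 m from the base axis. Payload 8.5 kg.
Tool frame: the origin (TCP) lies between the finger pads; the fingertips stand 19 mm ahead of it and the grasp point (between the pads) is the TCP; z points along the fingers, y is the line along which they close (so a half turn about z gives the same grasp; the last joint's range is limited). The gripper opens to 85 mm and grips with 20 to 120 N. Pads are 22 mm wide; open, the fingers measure 114 mm over their backs; the gripper's body (76 mm by 85 mm) begins 54 mm behind the grasp point. The pads swing forward as they close: fully open they stand 13 mm farther back than shut.
Start: joints at [55.56, 21.807, 74.336, -0, 83.858, -12.336], TCP at [0.207, 0.51, 0.25] pointing down, gripper open.
Joint ranges: [-178.18, 178.18], [-50.72, 133.34], [12.68, 142.11], [-81.47, 261.47], [9.98, 163.14], [-165.26, 165.26]. Speed limits (degrees/s): [136.94, 136.94, 180, 180, 180, 180].

## Interface

Orientations are given as a 3x3 rotation matrix whose columns are the frame's x, y, z axes.
In Python, from rig import env, optics gives the robot as it stands.
- The arm moves only by the tool arm_command, never from a script. Its argument "commands" is one flat list of numbers, 7 for each row, row after row: the closure, from -1 (fully open) to 1 (shut), so that 0 is half open, then the shift along the tool's x, y, z as a fraction of full scale, then the turn, a rotation vector about the tool's x, y, z as a fraction of full scale. A call has 1 to 12 rows; each row is the pose to reach, as a shift and turn from the pose commanded when the call began, along the tool's axes at that moment; what a row does not reach only later rows make up. Full scale, the value 1, is 500 mm for a shift and 120 degrees for a turn. A row lasts 1/12 s, in which the tool goes at most 41.7 mm and 7.16 degrees, less where a joint would pass 70% of its speed; a pose out of reach is approached as far as the arm can. A call with a number of a shift or a turn outside -1 to 1 is refused whole. A call with a gripper value outside its range is refused whole. The fingers move at their own pace and stop on an object; "newtons" is the grip in N (left out, the last holds). Time passes only in rows, so rows that repeat a pose let the fingers close. It gives the time, the measured TCP pose, the force, the opening and the grip force at its end, in the units of the state.
- env.observe(): the state, without advancing time (a new reading comes with each control period).
- optics.get_image(name): name is "scene" or "side" or "wrist"; returns a dict with "image" (480x640x3 uint8, red, green, blue), "intrinsics" (3x3 intrinsics, pixels), "origin" and "orientation" of the camera in the world; the wrist camera has in their place "tool_from_camera" (4x4, takes a point from camera to tool coordinates, whose origin is the TCP and whose axes are the flange's). Camera axes: x right, y down, z forward; pixel columns grow to the right and rows downward; lengths in m; the calibration is good to about 2 mm. A picture is of the moment at which its call begins: read the wrist's pose just before it. There is no depth.
- env.close_job(): hands the job in; it is judged then, once.
The state is a dict: "time_s": time; "q": joint angles; "qvel": joint speeds; "joint_efforts": joint torques, N m; "position": TCP position; "tool_rot": TCP orientation; "ft_force": force on the tool from outside, world axes, zero at the start; "wrist_torque": the same for the moment, N m; "grip_width": finger opening in m; "gripper_force": force on a finger pad.
Only numpy, scipy, OpenCV 4.12 (cv2) and the standard library are available. Lean on these libraries where they do the work, as an engineer would, in place of code of your own. Each camera call takes 0.05 s, during which the arm holds its last target. There are 200 camera calls.

## Task

Two identical test fixtures stand on the bench, each with a circuit board and an open hinged clamp frame. Take the one whose board carries the finned heatsink: press down on the heatsink, firmly but without ramming it, until you feel the board stop fully home in its nest, whether or not it still stood proud, and only then swing its clamp frame all the way down over the board and let go. Do not touch the other fixture, its board or its clamp.

Things in the scene. Friction and masses are not known exactly. Their poses are not given: they have to be found in the camera images.
- fixture: Fixed test fixture holding the board with the heatsink. Black base 155 x 130 x 20 mm. Origin: on the bench under the board's centre; the base spans x -50 to +105 mm. x points to the clamp's hinge, away from the robot within 20 deg; y along the hinge; z up. Board lies between 54 mm high cheeks at y +-50 mm. Hinge axis: parallel to y at x +70 mm, 47.5 mm above the bench, between 60 mm high ears.
- heatsink_board: Green board 80 (x) x 90 (y) x 3 mm, in its middle a finned heatsink 44 x 40 mm, 26 mm high, that may be pressed like a flat face. Origin: centre of the underside; axes as the fixture's; heatsink top 29 mm above it. Slides only up and down: fully home the origin is 40 mm above the bench; starts 0 to 10 mm proud. About 6 N friction, stays where left, stops hard when home.
- clamp (a joint): Its clamp's hinge, rad: 0 closed (level), pi/2 upright, starts 1.65 to 1.9. U-frame: side bars 10 mm wide, 7 thick at y +-38 mm pass beside the heatsink; round handle bar, 12 mm diameter, 110 mm long along y, joins them 130 mm from the hinge axis (closed: x -60 mm, 47.5 mm above bench). Stiff hinge: stays where left, 1 to 3 N on the bar moves it.
- other_fixture: The other fixture, of the same make and size, origin and axes alike, with its own open clamp frame reaching 185 mm above the bench; its board carries a black block and two upright round capacitors instead of a heatsink. To be left alone.
There are look-alikes about, which are no part of the job. What is shaped like the fixture but brown or pink is not meant.

How it is judged (in metres and radians):
On the way, in this order (a step that is already met when the one before it is completed fails the run):
1. with its clamp still open, the heatsink board is pressed fully home: more than 4 N of finger force on the board while it is within 2.5 mm of home (z of heatsink_board in the frame of fixture below 0.0425 m and contact force between the fingers and heatsink_board above 4 N and value of joint clamp above 0.8 rad), for 0.1 s.
2. the clamp of the heatsink board's fixture is closed, to within 0.1 rad (value of joint clamp below 0.1 rad), for 0.2 s.
At the end, for the whole second after the job is handed in: The heatsink board is within 2.5 mm of fully home, and its clamp is closed to within 0.1 rad (13 mm at the handle bar) and at rest (z of heatsink_board in the frame of fixture below 0.0425 m and value of joint clamp below 0.1 rad and velocity of joint clamp between -0.05 and 0.05 rad/s); the robot touches nothing.
It fails at once if the other fixture, its board or its clamp is touched (more than 0.5 N) (contact force between any of the fingers, the arm and other_fixture above 0.5 N).
It fails at once if the heatsink board is rammed with more than 60 N (contact force between the fingers and heatsink_board above 60 N).
It also fails if it takes over 45 s, if anything falls off the work surface, if the arm or the gripper's body presses on something with over 40 N, if the wrist force passes 120 N, or if a joint passes its speed limit or range.

## Working session

There is one attempt and no reset: what is moved stays moved. The work goes in short steps, Python scripts to look and compute and a tool call to move; the robot and the scene stay as the last step left them, time stands still between calls to the robot, and variables do not carry over. Pictures are saved under pics/ and viewed, at most 10 in all, crops included, and the job is handed in when it is done.

Besides the shell and the picture viewer there is one more tool, called by a JSON object that holds its "fn" and its "kwargs". arm_command: Moves the arm, as the interface text tells. Shift numbers are shares of 500 mm and turn numbers shares of 120 degrees, none past 1 either way. Its arguments: {"type":"object","properties":{"commands":{"type":"array","items":{"type":"number"}},"newtons":{"type":"number"}},"required":["commands"]}

```bash
mkdir -p pics; cat > h.py <<'E'
from rig import env, optics
import numpy as np, cv2, pickle
def snap(name,fn):
    s=env.observe(); d=optics.get_image(name)
    if 'origin' not in d:
        T=np.eye(4);T[:3,:3]=np.array(s['tool_rot']);T[:3,3]=s['position']
        M=T@np.array(d['tool_from_camera']);d['origin']=M[:3,3];d['orientation']=M[:3,:3]
    cv2.imwrite('pics/'+fn+'.png',cv2.cvtColor(d['image'],cv2.COLOR_RGB2BGR))
    pickle.dump({k:np.array(v) for k,v in d.items()},open('pics/'+fn+'.pkl','wb'))
    return d
def ray(fn,p):
    d=pickle.load(open('pics/'+fn+'.pkl','rb'))
    v=d['orientation']@np.linalg.inv(d['intrinsics'])@np.array([p[0],p[1],1.]);return d['origin'],v/np.linalg.norm(v)
def tri(a,pa,b,pb):
    o1,v1=ray(a,pa);o2,v2=ray(b,pb)
    t=np.linalg.lstsq(np.c_[v1,-v2],o2-o1,rcond=None)[0]
    p,q=o1+t[0]*v1,o2+t[1]*v2
    return ((p+q)/2).round(4),round(float(np.linalg.norm(p-q)),4)
def atz(a,p,z):
    o,v=ray(a,p);return (o+v*(z-o[2])/v[2]).round(4)
def proj(fn,X):
    d=pickle.load(open('pics/'+fn+'.pkl','rb'));c=d['intrinsics']@(d['orientation'].T@(np.array(X)-d['origin']));return (c[:2]/c[2]).round(1)
E
python3 - <<'E'
from h import *
for n in ('scene','side','wrist'):
    d=snap(n,n+'1');print(n,d['origin'],d['orientation'][:,2])
print(env.observe())
E
```

```text
scene [1.37045074 0.01005892 0.757025  ] [-0.8010718   0.10128332 -0.589937  ]
side [ 0.21467188 -0.75038846  0.69931397] [ 0.18483627  0.79160388 -0.58240781]
wrist [0.13903339 0.53626082 0.37344584] [ 0.26608919 -0.10946928 -0.95771239]
{'time_s': 0.15, 'q': array([ 5.55599693e+01,  2.18322036e+01,  7.43706497e+01, -2.48838253e-03,
        8.38595661e+01, -1.23350031e+01]), 'qvel': array([-0.10119065, -0.09538372, -0.12171574,  0.00804987, -0.02703939,
        0.10662637]), 'joint_efforts': array([ 2.55261060e-03, -4.48624706e+01, -2.31343961e+01, -1.82286858e-04,
        3.77784731e-03, -1.37237549e-05]), 'position': array([0.20685702, 0.50940132, 0.24987715]), 'tool_rot': array([[-9.26497316e-01,  3.76300925e-01, -5.80504007e-04],
       [ 3.76301325e-01,  9.26496876e-01, -9.22888998e-04],
       [ 1.90551165e-04, -1.07349861e-03, -9.99999406e-01]]), 'ft_force': array([-0.61439033, -0.03951404,  0.22652891]), 'wrist_torque': array([4.82722395e-03, 5.65834689e-02, 5.73635148e-05]), 'gripper_force': 0.0, 'grip_width': 0.08522808472410655}
```

View pics/scene1.png

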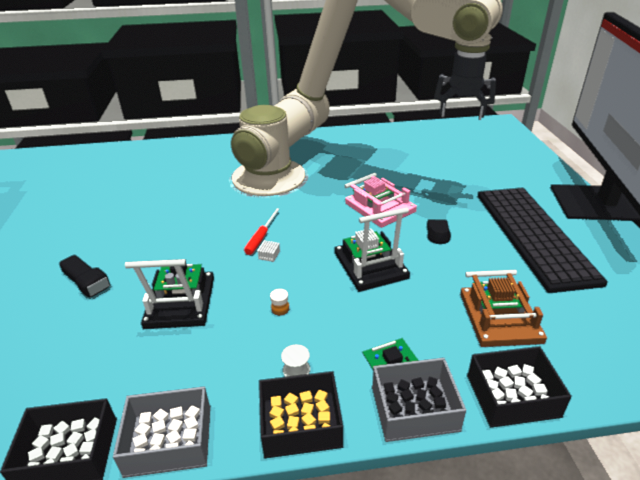

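View pics/side1.png

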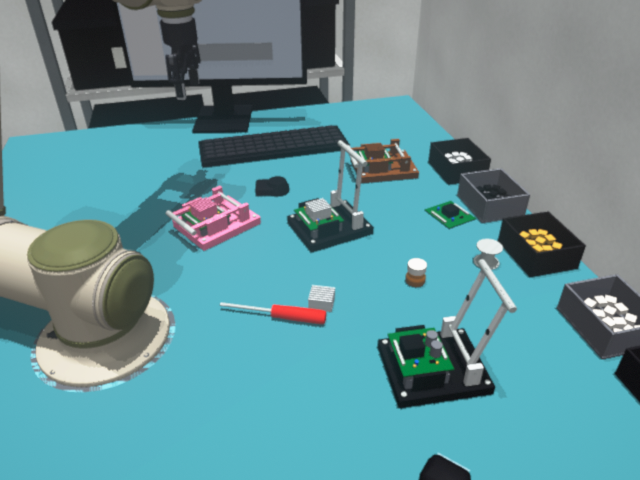

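Candidates in the scene view: a black fixture with a silver finned heatsink at (370,245), which is (325,215) in the side view. The other black fixture, at (180,285), has a block and capacitors. The look-alikes are pink (380,197) and brown (503,300), plus a loose heatsink at (267,250). I choose the one at (370,245) and will check it in a crop.

```bash
python3 - <<'E'
import cv2,numpy as np
a=cv2.imread('pics/scene1.png')[195:295,325:425];b=cv2.imread('pics/side1.png')[135:255,280:380]
a=cv2.resize(a,(400,400),interpolation=cv2.INTER_CUBIC);b=cv2.resize(b,(400,480),interpolation=cv2.INTER_CUBIC)
c=np.zeros((480,800,3),np.uint8);c[:400,:400]=a;c[:,400:]=b;cv2.imwrite('pics/crop1.png',c)
E
```

```text
(no output)
```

View pics/crop1.png

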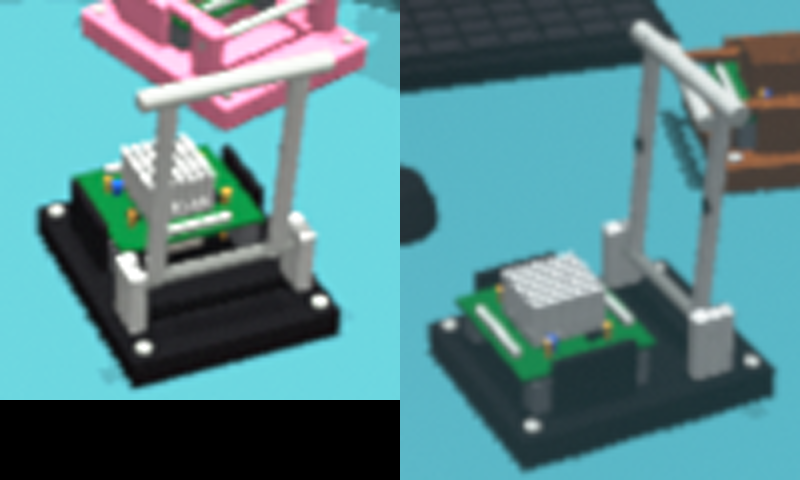

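```bash
python3 - <<'E'
from h import *
S=lambda x,y:(x/4+325-.375,y/4+195-.375)
D=lambda x,y:((x-400)/4+280-.375,y/4+135-.375)
P={}
for n,a,b in [('barR',(145,100),(738,110)),('barL',(330,62),(640,30)),('hs',(168,157),(553,280)),('scrLoLo',(57,210),(532,425)),('scrHiLo',(144,347),(752,365)),('scrHiHi',(319,300),(658,267))]:
    P[n],e=tri('scene1',S(*a),'side1',D(*b));print(n,P[n],e)
v=P['scrHiLo']-P['scrLoLo'];w=P['scrHiHi']-P['scrHiLo'];h=P['barL']-P['barR']
print([np.degrees(np.arctan2(*k)) for k in ((v[1],v[0]),(-w[0],w[1]),(-h[0],h[1]))],[np.linalg.norm(k) for k in(v,w,h)])
E
```

```text
barR [0.5357 0.1856 0.1795] 0.0024
barL [0.5131 0.2902 0.1781] 0.0033
hs [0.4444 0.2189 0.0728] 0.0003
scrLoLo [0.4179 0.1575 0.0221] 0.0019
scrHiLo [0.5494 0.1857 0.0205] 0.0004
scrHiHi [0.5264 0.2925 0.023 ] 0.0017
[np.float64(12.103683507067593), np.float64(12.153364170253669), np.float64(12.191982559161437)] [np.float64(0.13449925650352124), np.float64(0.1092771247791595), np.float64(0.10702280130887998)]
```

```bash
cat >> h.py <<'E'
def plan(target,yaw=None,pitch=0):
    """shift & turn fractions to target; tool x = -fixture x at yaw"""
    from scipy.spatial.transform import Rotation as R
    s=env.observe();T=np.array(s['tool_rot']);sh=T.T@(np.array(target)-s['position'])/.5
    r=np.zeros(3)
    if yaw is not None:
        a=np.radians(yaw);c,n=np.cos(a),np.sin(a)
        G=np.array([[-c,-n,0],[-n,c,0],[0,0,-1]])@R.from_euler('y',pitch,degrees=True).as_matrix()
        r=R.from_matrix(T.T@G).as_rotvec(degrees=True)/120
    print('shift',sh.round(4),'turn',r.round(4))
E
python3 -c "
from h import *
plan([.445,.219,.25],12.1)"
```

```text
shift [-0.6598 -0.3589  0.    ] turn [-5.00e-04 -2.00e-04 -2.85e-01]
```

{"fn": "arm_command", "kwargs": {"commands": [1,-0.66,-0.36,0,0,0,-0.285,1,-0.66,-0.36,0,0,0,-0.285,1,-0.66,-0.36,0,0,0,-0.285,1,-0.66,-0.36,0,0,0,-0.285,1,-0.66,-0.36,0,0,0,-0.285,1,-0.66,-0.36,0,0,0,-0.285,1,-0.66,-0.36,0,0,0,-0.285,1,-0.66,-0.36,0,0,0,-0.285,1,-0.66,-0.36,0,0,0,-0.285,1,-0.66,-0.36,0,0,0,-0.285,1,-0.66,-0.36,0,0,0,-0.285,1,-0.66,-0.36,0,0,0,-0.285], "newtons": 40}}

```text
time_s: 1.15
position: [0.4454, 0.2177, 0.2499]
tool_rot: [[-0.978, -0.207, -0.001], [-0.207, 0.978, -0.0], [0.001, 0.0, -1.0]]
ft_force: [0.1, 0.4, -0.7]
grip_width: -0.0001
gripper_force: 0.0
```

```bash
python3 -c "
from h import *
snap('wrist','wrist2');s=env.observe();print(s['position'],s['grip_width'],s['ft_force'],s['qvel'].round(1))
plan([.445,.219,.25],12.1)
c,n=np.cos(np.radians(12.1)),np.sin(np.radians(12.1))
for l in ([.022,.02,.0728],[-.022,.02,.0728],[-.022,-.02,.0728],[.022,-.02,.0728]): print(proj('wrist2',[.445+c*l[0]-n*l[1],.219+n*l[0]+c*l[1],l[2]]))"
```

```text
[0.44475365 0.21858255 0.25006966] 0.0001517771514991533 [-0.07212511 -0.20253066 -0.47949752] [ 1.8 -0.5  0.3  0.1 -0.1  0. ]
shift [-0.0007  0.0007  0.0001] turn [ 0.0001 -0.0004 -0.0004]
[344.  240.2]
[345. 185.]
[292.4 185.1]
[293.4 240.3]
```

View pics/wrist2.png

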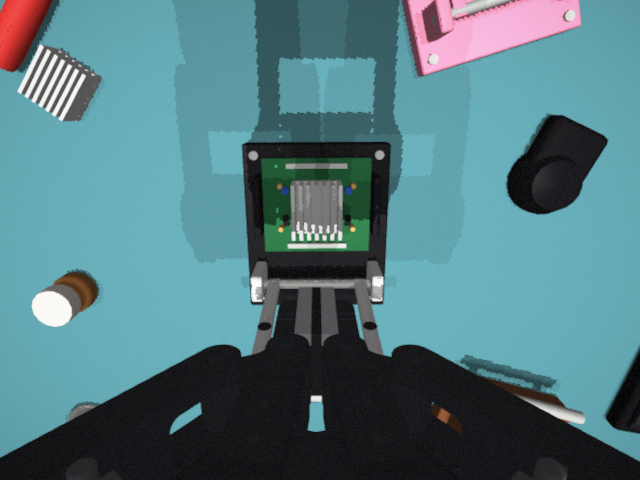

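The wrist view shows the heatsink at columns 292–343, rows 181–240, within about 2 mm of the projected position. The clamp bars are off to the hinge side (rows 280 and below), so I'll descend.

{"fn": "arm_command", "kwargs": {"commands": [1,0,0,0.06,0,0,0,1,0,0,0.12,0,0,0,1,0,0,0.18,0,0,0,1,0,0,0.22,0,0,0,1,0,0,0.24,0,0,0,1,0,0,0.25,0,0,0,1,0,0,0.25,0,0,0,1,0,0,0.25,0,0,0]}}

```text
time_s: 1.87
position: [0.4448, 0.2193, 0.1259]
tool_rot: [[-0.978, -0.211, 0.001], [-0.211, 0.978, 0.0], [-0.001, 0.0, -1.0]]
ft_force: [0.4, 0.5, -1.1]
grip_width: -0.0001
gripper_force: 0.0
```

{"fn": "arm_command", "kwargs": {"commands": [1,0,0,0.006,0,0,0,1,0,0,0.012,0,0,0,1,0,0,0.018,0,0,0,1,0,0,0.024,0,0,0,1,0,0,0.03,0,0,0,1,0,0,0.036,0,0,0,1,0,0,0.042,0,0,0,1,0,0,0.048,0,0,0,1,0,0,0.054,0,0,0,1,0,0,0.054,0,0,0]}}

```text
time_s: 2.7
position: [0.4447, 0.2185, 0.0977]
tool_rot: [[-0.978, -0.21, -0.001], [-0.21, 0.978, -0.0], [0.001, -0.0, -1.0]]
ft_force: [0.3, 0.8, 0.4]
grip_width: -0.0
gripper_force: 0.0
```

{"fn": "arm_command", "kwargs": {"commands": [1,0,0,0.003,0,0,0,1,0,0,0.006,0,0,0,1,0,0,0.009,0,0,0,1,0,0,0.012,0,0,0,1,0,0,0.012,0,0,0]}}

```text
time_s: 3.12
position: [0.4449, 0.2186, 0.0921]
tool_rot: [[-0.978, -0.21, -0.0], [-0.21, 0.978, -0.0], [0.0, -0.0, -1.0]]
ft_force: [0.0, -0.3, -0.6]
grip_width: -0.0003
gripper_force: 0.0
```

{"fn": "arm_command", "kwargs": {"commands": [1,0,0,0.002,0,0,0,1,0,0,0.004,0,0,0,1,0,0,0.004,0,0,0]}}

```text
time_s: 3.37
position: [0.445, 0.2186, 0.0903]
tool_rot: [[-0.978, -0.21, 0.0], [-0.21, 0.978, 0.0], [-0.0, -0.0, -1.0]]
ft_force: [0.2, 0.2, -0.0]
grip_width: -0.0002
gripper_force: 0.0
```

{"fn": "arm_command", "kwargs": {"commands": [1,0,0,0.002,0,0,0,1,0,0,0.003,0,0,0,1,0,0,0.003,0,0,0]}}

```text
time_s: 3.62
position: [0.445, 0.2186, 0.089]
tool_rot: [[-0.978, -0.21, 0.0], [-0.21, 0.978, 0.0], [-0.0, 0.0, -1.0]]
ft_force: [-1.2, -0.1, 4.2]
grip_width: 0.0001
gripper_force: 1.8
```

{"fn": "arm_command", "kwargs": {"commands": [1,0,0,0.002,0,0,0,1,0,0,0.003,0,0,0,1,0,0,0.003,0,0,0]}}

```text
time_s: 3.87
position: [0.445, 0.2187, 0.088]
tool_rot: [[-0.978, -0.21, 0.001], [-0.21, 0.978, 0.0], [-0.001, -0.0, -1.0]]
ft_force: [-2.9, -0.9, 11.3]
grip_width: -0.0
gripper_force: 5.5
```

{"fn": "arm_command", "kwargs": {"commands": [1,0,0,0.002,0,0,0,1,0,0,0.003,0,0,0,1,0,0,0.003,0,0,0]}}

```text
time_s: 4.12
position: [0.4451, 0.2187, 0.0878]
tool_rot: [[-0.978, -0.21, 0.002], [-0.21, 0.978, 0.0], [-0.002, -0.0, -1.0]]
ft_force: [-6.6, -2.3, 25.8]
grip_width: 0.0001
gripper_force: 13.2
```

{"fn": "arm_command", "kwargs": {"commands": [1,0,0,0.002,0,0,0,1,0,0,0.002,0,0,0,1,0,0,0.002,0,0,0]}}

```text
time_s: 4.37
position: [0.4452, 0.2187, 0.0877]
tool_rot: [[-0.978, -0.21, 0.003], [-0.21, 0.978, 0.0], [-0.003, -0.0, -1.0]]
ft_force: [-10.4, -3.2, 36.3]
grip_width: 0.0004
gripper_force: 18.3
```

The board has stopped hard: 36 N and no further motion, with the tip at about 0.069. Next I lift, cross over the bar and come down behind it.

{"fn": "arm_command", "kwargs": {"commands": [1,0,0,-0.08,0,0,0,1,0,0,-0.16,0,0,0,1,0,0,-0.24,0,0,0,1,0,0,-0.32,0,0,0,1,0,0,-0.34,0,0,0,1,0,0,-0.34,0,0,0,1,-0.08,0,-0.34,0,0,0,1,-0.16,0,-0.34,0,0,0,1,-0.24,0,-0.34,0,0,0,1,-0.25,0,-0.34,0,0,0,1,-0.25,0,-0.34,0,0,0,1,-0.25,0,-0.34,0,0,0]}}

```text
time_s: 5.37
position: [0.5666, 0.2447, 0.253]
tool_rot: [[-0.978, -0.21, -0.003], [-0.21, 0.978, -0.001], [0.003, 0.0, -1.0]]
ft_force: [-0.2, 0.2, -0.4]
grip_width: -0.0
gripper_force: 0.0
```

```bash
python3 - <<'E'
from h import *
c,n=np.cos(np.radians(12.1)),np.sin(np.radians(12.1))
s=env.observe();print(s['position'],s['ft_force'])
for l in ([.12,0,.25],[.12,0,.184]): plan([.445+c*l[0],.219+n*l[0],l[2]],12.1)
a=snap('scene','scene3')['image'][160:300,300:440];b=snap('side','side3')['image'][80:255,270:410]
c=np.zeros((560,800,3),np.uint8);c[:400,:400]=cv2.resize(a,(400,400));c[:500,400:]=cv2.resize(b,(400,500));cv2.imwrite('pics/crop3.png',c[...,::-1])
E
```

```text
[0.56655586 0.24468385 0.25303538] [-0.24088745  0.1688332  -0.42728427]
shift [0.0085 0.0007 0.0061] turn [ 0.     -0.0016 -0.    ]
shift [0.008  0.0007 0.1381] turn [ 0.     -0.0016 -0.    ]
```

View pics/crop3.png

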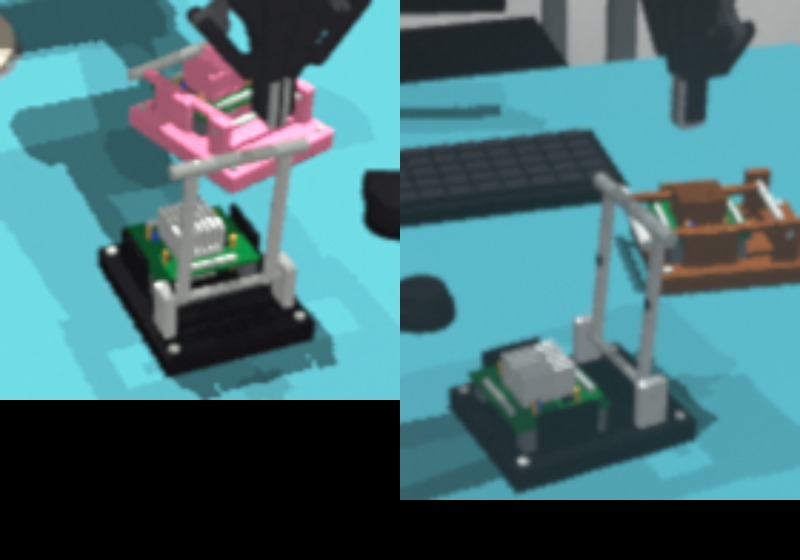

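The clamp is untouched, and the closed fingers (side crop 688,110) are beyond and above the bar (633,210). I'll lower them behind the bar, then sweep along the arc.

```bash
python3 - <<'E'
# tool z/x rel. to pose local x .124, TCP z .186; finger centre = bar x +.017, TCP z = bar z + .007
import numpy as np
for t in (95,85,75,65,55,45,38,30):
    a=np.radians(t);x=.07+.13*np.cos(a)*-1 if 0 else .07-.13*np.cos(a);z=.0475+.13*np.sin(a)
    print(t,round((.124-(x+.016))/.5,3),round((.186-(z+.007))/.5,3))
E
```

```text
95 0.053 0.004
85 0.099 0.004
75 0.143 0.012
65 0.186 0.027
55 0.225 0.05
45 0.26 0.079
38 0.281 0.103
30 0.301 0.133
```

{"fn": "arm_command", "kwargs": {"commands": [1,0,0,0.05,0,0,0,1,0,0,0.1,0,0,0,1,0,0,0.125,0,0,0,1,0,0,0.134,0,0,0,1,0,0,0.134,0,0,0,1,0,0,0.134,0,0,0]}}

```text
time_s: 5.97
position: [0.5671, 0.2449, 0.1891]
tool_rot: [[-0.978, -0.21, 0.002], [-0.21, 0.978, 0.0], [-0.002, -0.0, -1.0]]
ft_force: [-0.8, 0.4, 0.7]
grip_width: -0.0001
gripper_force: 0.0
```

{"fn": "arm_command", "kwargs": {"commands": [1,0.03,0,0.004,0,0,0,1,0.053,0,0.006,0,0,0,1,0.076,0,0.006,0,0,0,1,0.099,0,0.006,0,0,0,1,0.121,0,0.01,0,0,0,1,0.143,0,0.014,0,0,0,1,0.165,0,0.022,0,0,0,1,0.186,0,0.03,0,0,0,1,0.206,0,0.04,0,0,0,1,0.225,0,0.053,0,0,0,1,0.243,0,0.067,0,0,0,1,0.26,0,0.082,0,0,0]}}

```text
time_s: 6.97
position: [0.4404, 0.2177, 0.1483]
tool_rot: [[-0.978, -0.21, 0.004], [-0.21, 0.978, 0.001], [-0.004, 0.0, -1.0]]
ft_force: [1.2, 0.3, 1.0]
grip_width: -0.0
gripper_force: 0.5
```

{"fn": "arm_command", "kwargs": {"commands": [1,0.01,0,0.012,0,0,0,1,0.021,0,0.024,0,0,0,1,0.031,0,0.038,0,0,0,1,0.041,0,0.052,0,0,0,1,0.041,0,0.052,0,0,0]}}

```text
time_s: 7.38
position: [0.4197, 0.2132, 0.12]
tool_rot: [[-0.978, -0.21, -0.0], [-0.21, 0.978, -0.0], [0.0, -0.0, -1.0]]
ft_force: [0.7, 0.2, -0.3]
grip_width: 0.0002
gripper_force: 0.0
```

```bash
python3 - <<'E'
from h import *
s=env.observe();print(s['position'],s['ft_force'])
a=snap('scene','scene4')['image'][160:300,300:440];b=snap('side','side4')['image'][80:255,270:410]
c=np.zeros((560,800,3),np.uint8);c[:400,:400]=cv2.resize(a,(400,400));c[:500,400:]=cv2.resize(b,(400,500));cv2.imwrite('pics/crop4.png',c[...,::-1])
E
```

```text
[0.41968095 0.21317244 0.12001558] [ 0.72443269  0.21850149 -0.28039885]
```

View pics/crop4.png

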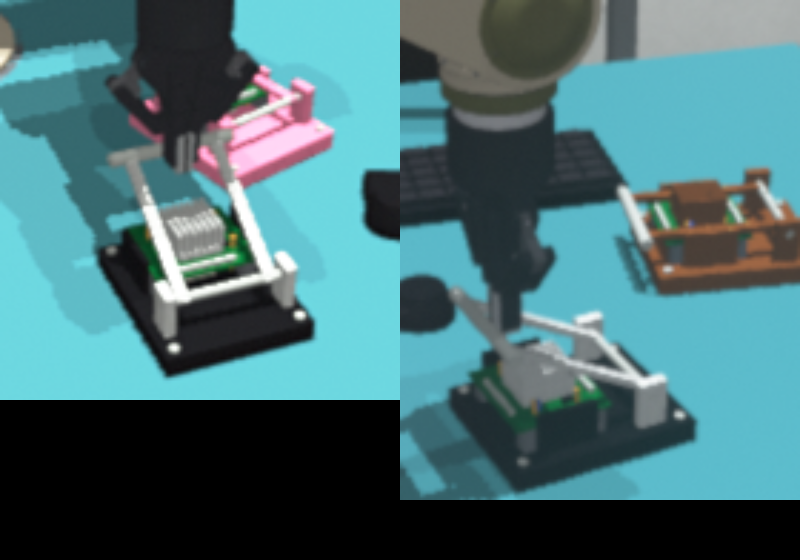

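The clamp is at about 30°, with the fingers inside the U just behind the bar (side crop bar near 460,295). I'll lift off, go above the bar and press down.

{"fn": "arm_command", "kwargs": {"commands": [1,-0.016,0,-0.01,0,0,0,1,-0.016,0,-0.06,0,0,0,1,-0.016,0,-0.1,0,0,0,1,-0.016,0,-0.1,0,0,0,1,0.02,0,-0.1,0,0,0,1,0.052,0,-0.1,0,0,0,1,0.052,0,-0.1,0,0,0,1,0.052,0,-0.1,0,0,0]}}

```text
time_s: 8.15
position: [0.3946, 0.2079, 0.171]
tool_rot: [[-0.978, -0.21, 0.0], [-0.21, 0.978, 0.0], [-0.0, -0.0, -1.0]]
ft_force: [-0.3, -0.3, -0.7]
grip_width: -0.0001
gripper_force: 0.0
```

{"fn": "arm_command", "kwargs": {"commands": [1,0,0,0.03,0,0,0,1,0,0,0.05,0,0,0,1,0.004,0,0.07,0,0,0,1,0.007,0,0.09,0,0,0,1,0.01,0,0.11,0,0,0,1,0.012,0,0.13,0,0,0,1,0.014,0,0.15,0,0,0,1,0.016,0,0.165,0,0,0,1,0.016,0,0.175,0,0,0,1,0.016,0,0.18,0,0,0,1,0.016,0,0.18,0,0,0]}}

```text
time_s: 9.07
position: [0.3871, 0.2062, 0.0805]
tool_rot: [[-0.978, -0.209, -0.0], [-0.209, 0.978, -0.0], [0.0, -0.0, -1.0]]
ft_force: [0.0, -0.0, -0.0]
grip_width: -0.0005
gripper_force: 0.0
```

{"fn": "arm_command", "kwargs": {"commands": [1,0,0,0.004,0,0,0,1,0,0,0.008,0,0,0,1,0,0,0.011,0,0,0,1,0,0,0.014,0,0,0,1,0,0,0.014,0,0,0]}}

```text
time_s: 9.48
position: [0.3868, 0.2061, 0.0737]
tool_rot: [[-0.978, -0.209, -0.0], [-0.209, 0.978, 0.0], [0.0, 0.0, -1.0]]
ft_force: [0.2, 0.8, 0.5]
grip_width: -0.0003
gripper_force: 0.0
```

{"fn": "arm_command", "kwargs": {"commands": [1,0,0,0.002,0,0,0,1,0,0,0.004,0,0,0,1,0,0,0.004,0,0,0]}}

```text
time_s: 9.73
position: [0.3869, 0.2062, 0.0722]
tool_rot: [[-0.978, -0.21, 0.0], [-0.21, 0.978, 0.0], [-0.0, -0.0, -1.0]]
ft_force: [-1.1, -0.6, 7.9]
grip_width: 0.0002
gripper_force: 3.6
```

```bash
python3 - <<'E'
from h import *
s=env.observe();print(s['position'],s['ft_force'])
a=snap('scene','scene5')['image'][160:300,300:440];b=snap('side','side5')['image'][80:255,270:410]
c=np.zeros((560,800,3),np.uint8);c[:400,:400]=cv2.resize(a,(400,400));c[:500,400:]=cv2.resize(b,(400,500));cv2.imwrite('pics/crop5.png',c[...,::-1])
E
```

```text
[0.38686503 0.20616727 0.07217543] [-1.14671696 -0.58515495  7.85724263]
```

View pics/crop5.png

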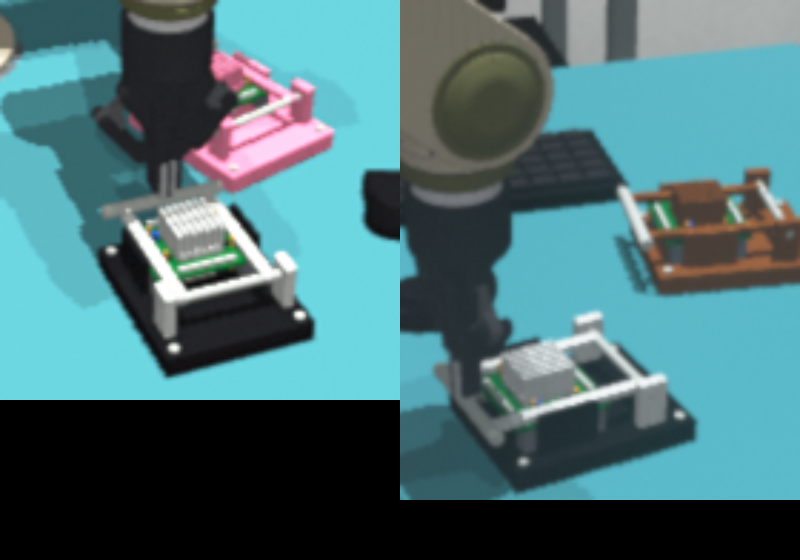

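The clamp is level on the board: the bar top is at 0.053 and the force is rising at the stop. One firm nudge, then I lift away.

{"fn": "arm_command", "kwargs": {"commands": [1,0,0,0.002,0,0,0,1,0,0,0.002,0,0,0,1,0,0,0.002,0,0,0,1,0,0,-0.02,0,0,0,1,0,0,-0.08,0,0,0,1,0,0,-0.15,0,0,0,1,0,0,-0.23,0,0,0,1,0,0,-0.3,0,0,0,1,0,0,-0.3,0,0,0,1,0,0,-0.3,0,0,0,1,0,0,-0.3,0,0,0]}}

```text
time_s: 10.75
position: [0.3863, 0.206, 0.2211]
tool_rot: [[-0.978, -0.21, -0.001], [-0.21, 0.978, -0.0], [0.001, -0.0, -1.0]]
ft_force: [-0.5, 0.4, -0.2]
grip_width: -0.0001
gripper_force: 0.0
```

```bash
python3 - <<'E'
from h import *
s=env.observe();print(s['position'],s['ft_force'])
a=snap('scene','scene6')['image'][160:300,300:440];b=snap('side','side6')['image'][80:255,270:410]
c=np.zeros((560,800,3),np.uint8);c[:400,:400]=cv2.resize(a,(400,400));c[:500,400:]=cv2.resize(b,(400,500));cv2.imwrite('pics/crop6.png',c[...,::-1])
E
```

```text
[0.38630679 0.20604011 0.22111892] [-0.47173829  0.38716612 -0.16862235]
```

View pics/crop6.png

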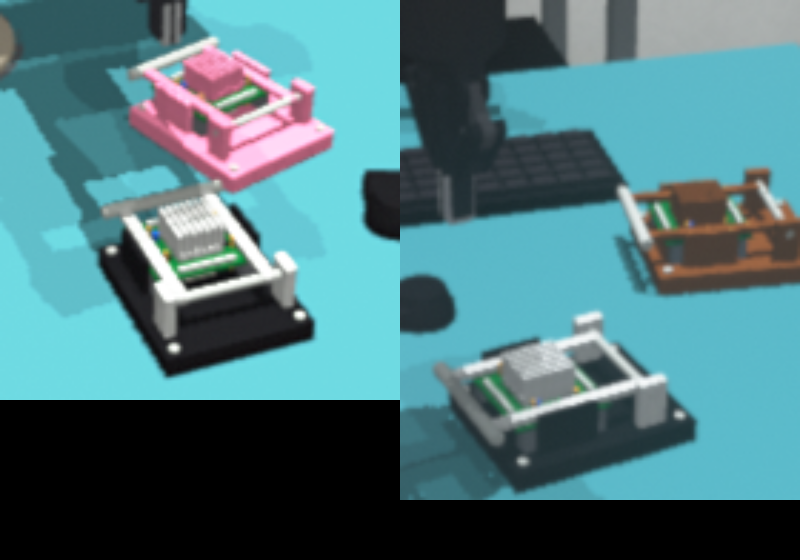

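The clamp stays closed and level (bar in the side crop from 445,370 to 495,435), and the arm is clear.

```bash
python3 -c "
from rig import env
print(env.close_job())"
```

```text
the job is handed in; nothing more can be done
None
```

I pressed the heatsink board home to a hard stop at about 36 N, closed its clamp level over it and let go, never went near the other fixture, and handed the job in; no verdict came back.

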